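Fit the recipe board and hold the telescopic stand at its second stop

TASK

Take the white recipe board out of the wooden rack and slide it down into the slot of the telescopic stand until it rests on the slot's floor, then let go of it. Then squeeze the red button on the side of the stand's black handle, keep it squeezed, and pull the handle straight up past the first stop to the second stop, the top of its travel. Finish while still gripping the handle and holding the stand fully extended with the board seated in its slot, so that I can tighten the clamp; leave everything else on the bench where it stands.

Things in the scene. Friction and masses are not known exactly. Their poses are not given: they have to be found in the camera images.
- board_centre (a point): Centre of the white melamine recipe board: a slab 10 mm thick (its x), 110 mm wide (its y), 100 mm tall (its z, up), about 0.1 to 0.2 kg, with coloured picture patches on both faces. It starts upright in one of the rack's two places; its lower edge lies 50 mm below this point and its top edge 50 mm above. Either face may look either way in the slot.
- rack: Fixed wooden rack, 150 (x) by 130 (y) mm, origin under its centre. Two loose places at x = -35 and +35 mm, each between two walls 30 mm tall along y, 14 mm apart, floor 8 mm above the bench; slabs stand in them with their faces towards rack x and are lifted straight up.
- trivet: Dark wooden trivet slab, 10 by 110 by 85 mm tall, in the rack's other place; origin at the centre of its lower edge. Leave alone.
- stand: The telescopic board stand, fixed to the bench. Origin on the bench below the middle of its square steel tube (40 by 40 mm, top 142 mm above the bench); own x points from the tube towards the slot, y to the button's side, z up. Dark base plate 12 mm thick, x -65 to +155 mm, y -65 to +65 mm. A small clamp screw sticks out 44 mm to -x at 128 mm height. All that slides in it (mast, handle, button, slot bracket) belongs to it.
- handle (a point): Centre of the black handle block on top of the mast, 36 (x) by 34 (y) by 50 mm tall (z, 25 mm above and below this point), 175 mm above the bench when retracted. Axes as the stand's. Grip it from above with the fingers closing along y: one finger on the red button (+y side), the other on the bare -y side. A red mark on its top lies next to the button. A thin bracket, 26 mm wide in y, leaves just under it towards +x.
- button_face (a point): Centre of the outer face of the red button in the +y side of the handle, at the handle's mid height; the face is 20 mm wide (x) and 24 mm tall, stands 6 mm proud of the handle when out and moves in towards -y.
- button (a joint): Red button: 0 m out, 0.005 m fully in (still 1 mm proud). Springs out; about 5 N holds it fully in. The catch is free from about 0.004 m on; out, its pin locks the mast at the bottom and again at the first stop.
- slot (a point): Centre of the slot's floor on the bracket behind the mast (115 mm from the handle's axis along x), 55 mm above the bench when retracted; it rises with the mast. Axes as the stand's: x across the slot, y along it, z up. The slot holder is blue plastic. The slot is 12 mm wide (x), 118 mm long (y) and 25 mm deep; above that flared lips go on to 36 mm above the floor, opening to about 23 mm across and 129 mm along.
- mast (a joint): Height of the mast, handle and slot above their retracted place: 0 m retracted and locked (start), 0.055 m first stop (the catch locks there if the button is out), 0.110 m second stop, the hard end of travel. Nothing catches at the second stop: the mast (0.4 kg plus the board, light friction) sinks if let go.
- mortar: Round dark stone mortar, 160 mm across, 75 mm tall, origin under its centre. Leave alone.
- pestle: Wooden pestle standing on its wide end, 46 mm across, 135 mm tall, origin under its centre. Leave alone.
- bowl: White melamine bowl, 150 mm across, 60 mm tall, origin under its centre. Leave alone.
- spatula: Steel spatula lying flat, 240 mm long along its x. Leave alone.
- turntable: Foot of the clear acrylic lazy susan, fixed; its platter is 200 mm across, top 26 mm above the bench. Leave alone.
- jar_a: Empty open glass jar, 68 mm across, 85 mm tall, on the lazy susan, origin under its centre. Leave alone.
- jar_b: A second such jar on the lazy susan. Leave alone.
- board: The same recipe board; this origin is the centre of its lower edge.
Mind the look-alikes: they are no part of the job. Leave any blue or yellow look-alike of the board alone.

How it is judged:
On the way, in this order (a step that is already met when the one before it is completed fails the run):
1. the recipe board sits upright on the slot's floor, let go, with the mast still retracted (z of board_centre in the frame of slot between 0.045 and 0.054 m and x of board_centre in the frame of slot between -0.007 and 0.007 m and y of board_centre in the frame of slot between -0.008 and 0.008 m and angle between board_centre's own z axis and vertical below 0.12 rad and angle between the x axis of board_centre and the x axis of slot, either way round below 0.1 rad and contact force between the fingers and board below 0.3 N and value of joint mast below 0.01 m), for 0.2 s.
2. the button is squeezed in by the fingers while the mast is still retracted (value of joint button above 0.004 m and value of joint mast below 0.015 m and contact force between the fingers and stand above 1 N), for 0.1 s.
3. the mast has passed the first stop with the button squeezed and the board in its slot (z of board_centre in the frame of slot between 0.045 and 0.054 m and x of board_centre in the frame of slot between -0.007 and 0.007 m and y of board_centre in the frame of slot between -0.008 and 0.008 m and angle between board_centre's own z axis and vertical below 0.12 rad and angle between the x axis of board_centre and the x axis of slot, either way round below 0.1 rad and value of joint mast above 0.065 m and value of joint button above 0.004 m), for 0.1 s.
At the end, for the whole second after the job is handed in: Mast still, within 7 mm of the 110 mm second stop, fingers on the stand (over 2 N), button in over 4 mm; board untouched by the robot, in the slot: centre 45-54 mm above its floor, within 7 mm across, 8 mm along, tilt < 0.12, turn < 0.1 rad; all bystanders within 30 mm of their starts (z of board_centre in the frame of slot between 0.045 and 0.054 m and x of board_centre in the frame of slot between -0.007 and 0.007 m and y of board_centre in the frame of slot between -0.008 and 0.008 m and angle between board_centre's own z axis and vertical below 0.12 rad and angle between the x axis of board_centre and the x axis of slot, either way round below 0.1 rad and value of joint mast above 0.103 m and velocity of joint mast between -0.02 and 0.02 m/s and value of joint button above 0.004 m and contact force between the fingers and stand above 2 N and contact force between each of the arm, the fingers and board below 0.3 N and distance of each of trivet, mortar, pestle, bowl, spatula, jar_a, jar_b from where it was at the start of the episode below 0.03 m); the arm keeps its last pose, push and grip.
It fails at once if a bystander (trivet, mortar, pestle, bowl, spatula or jar) is displaced by over 30 mm (distance of any of trivet, mortar, pestle, bowl, spatula, jar_a, jar_b from where it was at the start of the episode above 0.03 m).
It also fails if it takes over 56 s, if anything falls off the work surface, if the arm or the gripper's body presses on something with over 40 N, if the wrist force passes 120 N, or if a joint passes its speed limit or range.

ROBOT

A 6-joint arm with a two-finger parallel gripper is mounted at the origin on the work surface. World frame = base frame: x ahead of the robot, y to its left, z up, the work surface at z = 0. Lengths are in m, angles in rad, forces in N, time in s.
With the tool pointing down it reaches from about 0.375 to 0.925 m from the base axis. Payload 5.7 kg.
Tool frame: the origin (TCP) lies midway between the tips of the shut fingers; the grasp point (between the pads) lies 19 mm behind it; z points along the fingers, y is the line along which they close (so a half turn about z gives the same grasp; the last joint's range is limited). The gripper opens to 88 mm and grips with 3 to 60 N. Pads are 20 mm wide; open, the fingers measure 115 mm over their backs; the gripper's body (75 mm by 178 mm) begins 61 mm behind the grasp point.
Start: joints at [-1.311, 0.359, 1.51, -0, 1.272, -0.115], TCP at [0.22, -0.558, 0.223] pointing down, gripper open.
Joint ranges: [-2.97, 2.97], [-1.01, 2.36], [0.21, 2.38], [-0.96, 4.11], [0.2, 2.71], [-2.98, 2.98]. Speed limits (rad/s): [2.39, 2.39, 3.14, 3.14, 3.14, 3.14].

INTERFACE

Orientations are given as a unit quaternion [x, y, z, w].
In Python, from bench import move_ptp, servo_line, goto_joints, move_gripper, sleep, inverse_kinematics, capture, PlanningError, close_job, spot_in, silhouettes, current_clock, current_joint_pos, current_qvel, current_joint_torque, current_position, current_orientation, current_force, current_torque, current_finger_gap, current_grip_force gives the robot as it stands. Calls block until the motion is done:
- move_ptp(position, orientation): joint-space move of the TCP to a pose.
- servo_line(position, orientation=None, rate=0.15, contact_N=None): straight line of the TCP; orientation=None keeps the orientation; rate is the mean speed in m/s. With contact_N (N) it stops when the force on the tool has changed by that much, and returns True; else False.
- goto_joints(angles): joint-space move.
- move_gripper(opening): finger opening in m; the grip force is fixed at half the most; returns when the fingers have stopped.
- sleep(seconds).
- inverse_kinematics(position, orientation): joint angles nearest the present ones, or None.
- capture(name): name is "side" or "top" or "wrist"; returns a dict with "image" (420x560x3 uint8, blue, green, red), "range_z" (420x560 float32, m along the optical axis (not along the pixel's ray), 0 where there is no reading), "intrinsics" (3x3 intrinsics, pixels), "k1" (the pictures are not rectified: a ray, as slopes to the right and down, at radius r is drawn at 1 + k1 r^2 times it, then the intrinsics apply), "R" (3x3) and "t" (3): a world point X has camera coordinates R X + t. Camera axes: x right, y down, z forward; pixel columns grow to the right and rows downward; lengths in m; the calibration is good to about 2 mm. A picture is of the moment at which its call begins.
A pose or a line that the arm cannot do raises PlanningError and nothing moves.
- close_job(): hands the job in; it is judged then, once.
Trained networks look in the newest picture that a camera, given by its name, has taken for a name from the list of things; names that differ only in an ending like _2 or _b are one class to them, and where a whole thing is asked for, a point or a joint stands for the part that bears it (a point fixed in the world has none). Each returns a list of dicts, best first, with "conf" (0 to 1); they miss things now and then, are a little off and sometimes report something else, mostly with a low value. They report only what shows in the picture. A call takes as long as a camera call. They do not tell look-alikes from the thing itself.
- spot_in(camera, query): "xy" ([column, row] in pixels, amid what is visible of it).
- silhouettes(camera, query): "region" (420x560 bool, what is visible of it) and "xy" ([column, row] in pixels, amid what is visible of it).
Readings, each from a call of its own:
- current_clock(): time.
- current_joint_pos(): joint angles.
- current_qvel(): joint speeds.
- current_joint_torque(): joint torques, N m.
- current_position(): TCP position.
- current_orientation(): TCP orientation.
- current_force(): force on the tool from outside, world axes, zero at the start.
- current_torque(): the same for the moment, N m.
- current_finger_gap(): finger opening in m.
- current_grip_force(): force on a finger pad.
Only numpy, scipy, OpenCV 4.12 (cv2) and the standard library are available. Lean on these libraries where they do the work, as an engineer would, in place of code of your own. Each camera call takes 0.05 s, during which the arm holds its last target. There are 200 camera calls.

## Working session

There is one attempt and no reset: what is moved stays moved. The work goes in short steps, each a Python script; the robot and the scene stay as the last script left them, time stands still between calls to the robot, and variables do not carry over. Pictures are saved under pics/ and viewed, at most 10 in all, crops included, and the job is handed in when it is done.

```bash
mkdir -p pics; cat > h.py <<'E'
import numpy as np, cv2
from bench import *
def pts(c, mask=None):
    """world points HxWx3 from the depth image"""
    K,k1=c["intrinsics"],c["k1"]; h,w=c["range_z"].shape
    u,v=np.meshgrid(np.arange(w),np.arange(h))
    uv=np.stack([u,v],-1).reshape(-1,1,2).astype(float)
    # radial model: drawn = ray*(1+k1 r^2)
    n=cv2.undistortPoints(uv,K,np.array([k1,0,0,0,0.])).reshape(h,w,2)
    z=c["range_z"]
    X=np.dstack([n*z[...,None],z])
    return (X-c["t"])@c["R"]
def proj(c,X):
    p=np.atleast_2d(X)@c["R"].T+c["t"]; s=p[:,:2]/p[:,2:]
    s=s*(1+c["k1"]*(s**2).sum(1,keepdims=True))
    return s@c["intrinsics"][:2,:2].T+c["intrinsics"][:2,2]
def down(yaw):
    "tool pointing down, tool y axis along world angle yaw"
    from scipy.spatial.transform import Rotation as Rn
    y=np.array([np.cos(yaw),np.sin(yaw),0]);z=np.array([0,0,-1.]);x=np.cross(y,z)
    return Rn.from_matrix(np.c_[x,y,z]).as_quat()
E
python3 - <<'E'
from h import *
import pickle
for n in ["side","top"]:
    c=capture(n); cv2.imwrite(f"pics/{n}0.png",c["image"]); P=pts(c); pickle.dump(c,open(f"{n}0.pkl","wb"))
    print(n,(-c["R"].T@c["t"]).round(3))
    for q in ["board","rack","trivet","stand","handle","button_face","slot","pestle"]:
        for d in silhouettes(n,q)[:3]:
            r=d["region"]&(c["range_z"]>0); X=P[r]
            print(q,round(d["conf"],2),np.round(d["xy"]),r.sum(),np.median(X,0).round(3) if len(X) else "",X.max(0).round(3) if len(X) else "",X.min(0).round(3) if len(X) else "")
print(current_orientation(),current_clock())
E
```

```text
side [ 0.417 -0.893  0.713]
board 0.93 [243. 306.] 619 [ 0.434 -0.284  0.083] [ 0.453 -0.11   0.111] [ 0.415 -0.322 -0.002]
board 0.9 [174. 338.] 615 [ 0.298 -0.348  0.076] [ 0.303 -0.203  0.103] [ 0.273 -0.385 -0.001]
board 0.7 [179. 283.] 1002 [ 0.295 -0.18   0.065] [ 0.319 -0.057  0.104] [ 0.242 -0.277 -0.003]
rack 0.67 [246. 208.] 3223 [0.49  0.127 0.048] [0.629 0.451 0.203] [ 0.386  0.057 -0.002]
rack 0.66 [255. 319.] 2011 [ 0.464 -0.274  0.009] [ 0.549 -0.175  0.042] [ 0.387 -0.328 -0.001]
trivet 0.82 [270. 296.] 561 [ 0.5   -0.259  0.074] [ 0.515 -0.092  0.095] [ 0.484 -0.298 -0.002]
trivet 0.67 [251. 191.] 1096 [0.524 0.14  0.087] [0.606 0.424 0.203] [ 0.444  0.103 -0.002]
stand 0.9 [250. 208.] 3379 [0.49  0.127 0.037] [0.629 0.562 0.203] [ 0.389  0.056 -0.004]
handle 0.97 [253. 188.] 1074 [0.521 0.14  0.087] [0.603 0.562 0.203] [ 0.445  0.103 -0.002]
slot 0.64 [253. 189.] 1138 [0.518 0.141 0.087] [0.629 0.547 0.203] [ 0.445  0.103 -0.002]
pestle 0.76 [320. 198.] 413 [0.726 0.16  0.049] [0.809 0.414 0.136] [ 0.707  0.146 -0.004]
pestle 0.35 [364. 330.] 1244 [ 0.664 -0.394  0.
[... 766 characters left out ...]
7.] 1884 [ 0.811 -0.045  0.041] [0.909 0.036 0.086] [ 0.72  -0.122 -0.008]
stand 0.42 [353. 244.] 1395 [ 0.465 -0.246  0.009] [ 0.551 -0.177  0.109] [ 0.389 -0.327 -0.008]
handle 0.73 [222. 211.] 794 [0.561 0.155 0.086] [0.605 0.237 0.206] [0.448 0.105 0.006]
handle 0.58 [356. 230.] 125 [ 0.499 -0.244  0.091] [ 0.51  -0.19   0.099] [ 0.486 -0.288  0.04 ]
slot 0.92 [224. 212.] 813 [0.562 0.155 0.085] [0.609 0.237 0.206] [0.448 0.105 0.006]
pestle 0.49 [225. 166.] 175 [0.722 0.164 0.045] [0.763 0.191 0.136] [ 0.71   0.148 -0.002]
pestle 0.3 [351. 241.] 1513 [ 0.467 -0.244  0.009] [ 0.551 -0.172  0.113] [ 0.386 -0.327 -0.007]
[ 9.82492398e-01  1.86302677e-01  5.35593284e-06 -1.55897202e-05] 0.9
```

View pics/side0.png

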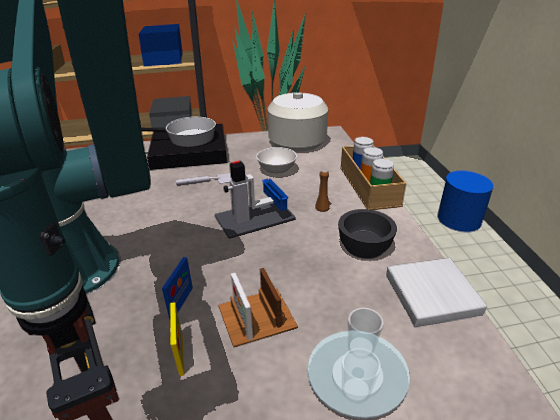

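View pics/top0.png

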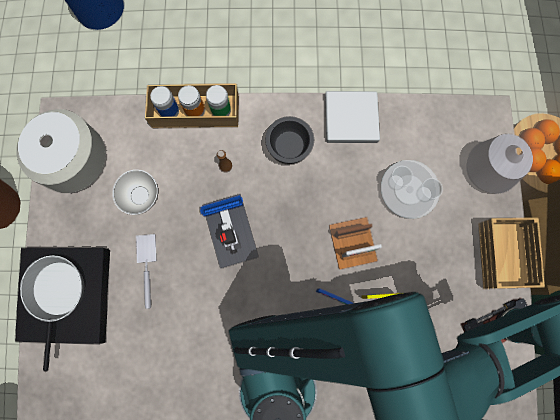

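The candidates are:
- White board in the near rack place: side (241,304), top (364,250).
- Blue look-alike: side (178,285).
- Yellow look-alike: side (175,338).
- Dark trivet: side (270,297).

I choose the white one in the rack. The stand has a black handle with a red mark at top (225,235) and a blue slot at top (221,206). Next I measure both and check the board in a close crop.

```bash
python3 - <<'E'
from h import *
import pickle
T=pickle.load(open("top0.pkl","rb")); S=pickle.load(open("side0.pkl","rb"))
def rect(X):
    return cv2.minAreaRect((X[:,:2]*1000).astype(np.float32))
out=[]
for n,c in (("top",T),("side",S)):
    P=pts(c); I=c["image"].astype(int); b,g,r=I[...,0],I[...,1],I[...,2]
    box=lambda x0,x1,y0,y1,z0,z1:(P[...,0]>x0)&(P[...,0]<x1)&(P[...,1]>y0)&(P[...,1]<y1)&(P[...,2]>z0)&(P[...,2]<z1)
    for nm,m in {"boardtop":box(.40,.47,-.34,-.19,.098,.125),"trivtop":box(.475,.53,-.32,-.17,.085,.11),
      "rack":box(.37,.56,-.35,-.16,.004,.05)&(r>b+25),
      "blue":box(.45,.7,.05,.3,.05,.14)&(b>r+50),"base":box(.35,.68,.03,.28,.006,.02)&(r<110),
      "handletop":box(.42,.55,.08,.22,.19,.215),"red":box(.42,.55,.05,.25,.15,.22)&(r>b+70)}.items():
        X=P[m]
        if len(X)>4:
            print(n,nm,len(X),X.mean(0).round(4),np.round(rect(X),1) if 0 else rect(X))
c=S; im=np.hstack([cv2.resize(c["image"][255:350,150:310],(640,380),interpolation=cv2.INTER_CUBIC)])
im2=cv2.resize(T["image"][185:275,190:270],(427,480),interpolation=cv2.INTER_CUBIC)
v=np.zeros((480,800,3),np.uint8); v[:300,:373]=cv2.resize(im,(373,300)) ; v[:,373:]=im2
cv2.imwrite("pics/crop.png",v)
E
```

```text
top boardtop 117 [ 0.4372 -0.2674  0.1088] ((436.92083740234375, -264.5025329589844), (10.295953750610352, 107.61994171142578), 11.947583198547363)
top trivtop 126 [ 0.5011 -0.2431  0.0927] ((501.0645751953125, -243.96389770507812), (10.964804649353027, 110.91812896728516), 10.92182445526123)
top rack 1335 [ 0.4653 -0.2489  0.0125] ((468.8967590332031, -250.9395751953125), (150.47366333007812, 131.90322875976562), 11.613222122192383)
top blue 403 [0.5805 0.1717 0.0779] ((578.7396850585938, 170.32028198242188), (31.58618927001953, 135.55381774902344), 16.49420928955078)
top base 1635 [0.491  0.1414 0.012 ] ((481.20263671875, 135.32516479492188), (286.77099609375, 143.02517700195312), 16.72184181213379)
top handletop 153 [0.4674 0.1376 0.199 ] ((467.6929626464844, 138.87237548828125), (35.67289733886719, 35.09260177612305), 17.661386489868164)
top red 32 [0.4659 0.1514 0.1955] ((466.23114013671875, 152.503662109375), (20.788843154907227, 16.76120948791504), 6.686428546905518)
side boardtop 227 [ 0.4328 -0.2704  0.1067] ((432.6189880371094, -265.99346923828125), (10.47240161895752, 112.
[... 185 characters left out ...]
e rack 2217 [ 0.4636 -0.2661  0.0136] ((465.9632568359375, -250.64306640625), (149.6116943359375, 132.12644958496094), 11.641298294067383)
side blue 394 [0.5776 0.1611 0.0768] ((575.6098022460938, 169.10899353027344), (29.962305068969727, 134.47607421875), 16.446697235107422)
side base 1346 [0.5027 0.1294 0.0123] ((508.00067138671875, 149.96664428710938), (220.7808380126953, 134.56399536132812), 15.968805313110352)
side handletop 117 [0.4645 0.1321 0.1982] ((465.23089599609375, 137.20901489257812), (36.065547943115234, 39.33499526977539), 18.53240966796875)
side red 16 [0.4629 0.146  0.2017] ((463.4662170410156, 145.55154418945312), (14.819436073303223, 17.99016571044922), 76.11858367919922)
```

View pics/crop.png

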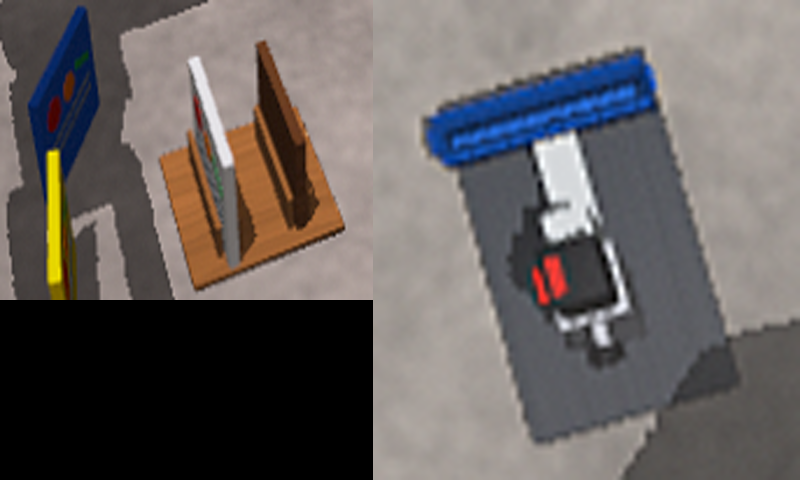

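The crop shows the white board, with patches on its face, standing in the near rack place, and the trivet in the other. The red button mark is on the handle's +y side. The sizes check out: top edge at 0.108 m, 110 mm wide, handle top at 0.199 m, and slot 115 mm from the handle. Next I choose wrist yaws, then move above the board and take a wrist look.

```bash
python3 - <<'E'
from h import *
d=np.pi/180
for nm,p,ys in (("pick",[.4355,-.265,.25],(11.7,191.7)),("place",[.577,.17,.3],(16.4,196.4)),("handle",[.4665,.138,.27],(106.4,286.4))):
    for y in ys:
        q=inverse_kinematics(p,down(y*d)); print(nm,y,None if q is None else np.round(q,2))
E
```

```text
pick 11.7 [-0.68  0.2   1.66 -0.    1.27 -0.89]
pick 191.7 [-0.68  0.2   1.66 -0.    1.27  2.26]
place 16.4 [ 0.17  0.3   1.4  -0.    1.44 -0.11]
place 196.4 None
handle 106.4 [ 0.15  0.15  1.68 -0.    1.31 -1.71]
handle 286.4 [ 0.15  0.15  1.68 -0.    1.31  1.43]
```

```bash
python3 - <<'E'
from h import *
import pickle
d=np.pi/180
move_ptp([.4355,-.265,.25],down(11.7*d)); sleep(.2)
c=capture("wrist"); pickle.dump(c,open("w1.pkl","wb")); cv2.imwrite("pics/w1.png",c["image"])
P=pts(c); z=P[...,2]
m=(c["range_z"]>0)&(z>.098)&(z<.12)&(abs(P[...,0]-.435)<.05)&(abs(P[...,1]+.265)<.09)
X=P[m];print(len(X),X.mean(0) if len(X) else "",cv2.minAreaRect((X[:,:2]*1000).astype(np.float32)) if len(X)>4 else "")
print((-c["R"].T@c["t"]).round(3),current_position(),current_clock(),current_finger_gap())
E
```

```text
1049 [ 0.43257015 -0.2620676   0.10860101] ((433.3677062988281, -265.01873779296875), (9.448460578918457, 110.4820785522461), 11.384143829345703)
[ 0.418 -0.188  0.413] [ 0.43522989 -0.26580137  0.24987371] 2.5167 0.08756064218332953
```

View pics/w1.png

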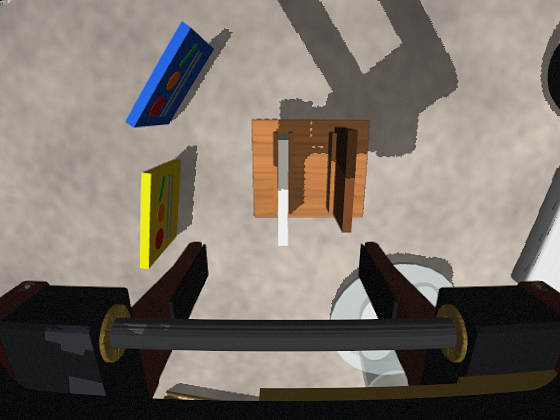

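The wrist view agrees: the white board is at (283,190) with its centre at (0.4335,-0.265) and yaw 11.5°. Now I grasp it, lift it, and look at the slot on the way.

```bash
python3 - <<'E'
from h import *
import pickle
d=np.pi/180; o=down(11.5*d)
move_gripper(.05)
move_ptp([.4335,-.265,.14],o); print(servo_line([.4335,-.265,.074],o,.12,contact_N=8),current_position())
move_gripper(0); print("gap",current_finger_gap(),current_grip_force())
servo_line([.4335,-.265,.30],o,.2); print("gap",current_finger_gap(),current_force())
move_ptp([.595,.085,.31],down(16.4*d)); sleep(.2)
c=capture("wrist"); pickle.dump(c,open("w2.pkl","wb")); cv2.imwrite("pics/w2.png",c["image"])
P=pts(c); I=c["image"].astype(int); ok=c["range_z"]>0
box=lambda x0,x1,y0,y1,z0,z1:ok&(P[...,0]>x0)&(P[...,0]<x1)&(P[...,1]>y0)&(P[...,1]<y1)&(P[...,2]>z0)&(P[...,2]<z1)
for nm,m in {"blue":box(.45,.7,.05,.3,.05,.14)&(I[...,0]>I[...,2]+40),"lip":box(.45,.7,.05,.3,.086,.096)&(I[...,0]>I[...,2]+40),"handletop":box(.42,.55,.08,.22,.19,.215),"base":box(.35,.68,.03,.28,.006,.02)&(I[...,2]<110)}.items():
    X=P[m]; print(nm,len(X),X.max(0) if len(X) else "",cv2.minAreaRect((X[:,:2]*1000).astype(np.float32)) if len(X)>4 else "")
# board in hand: white points
R=P-current_position()
m=ok&(abs(R[...,2])<.09)&(abs(R[...,0])<.08)&(abs(R[...,1])<.08)
X=R[m]; e=np.array([-np.sin(16.4*d),np.cos(16.4*d)]); n=np.array([e[1],-e[0]])
m2=I[m].min(1)>120
print("hand",len(X),m2.sum(),np.percentile(X[m2]@np.r_[e,0],[1,99]),np.percentile(X[m2]@np.r_[n,0],[1,50,99]),np.percentile(X[m2][:,2],[1,99]))
print(current_position(),current_clock())
E
```

```text
False [ 0.43440235 -0.26570089  0.07508092]
gap 0.010039949051904461 30.000173449516296
gap 0.009854121670234653 [ 0.33202113 -0.23276828 -2.38983918]
blue 2784 [0.60786331 0.23883289 0.09348318] ((576.27734375, 171.781494140625), (30.200851440429688, 135.81883239746094), 16.13750648498535)
lip 1299 [0.60786331 0.23883289 0.09348318] ((576.27734375, 171.781494140625), (30.200851440429688, 135.81883239746094), 16.13750648498535)
handletop 1752 [0.48775195 0.15924307 0.20357918] ((466.6927795410156, 139.201171875), (36.02143859863281, 34.15269088745117), 16.843151092529297)
base 8250 [0.63132952 0.24279248 0.01768071] ((509.89923095703125, 151.94210815429688), (218.88690185546875, 129.68251037597656), 16.366743087768555)
hand 12027 3744 [-0.05356831  0.05462285] [-0.00644471 -0.00139997  0.0033786 ] [0.03313223 0.03613212]
[0.59498221 0.08396105 0.31007592] 8.15
```

View pics/w2.png

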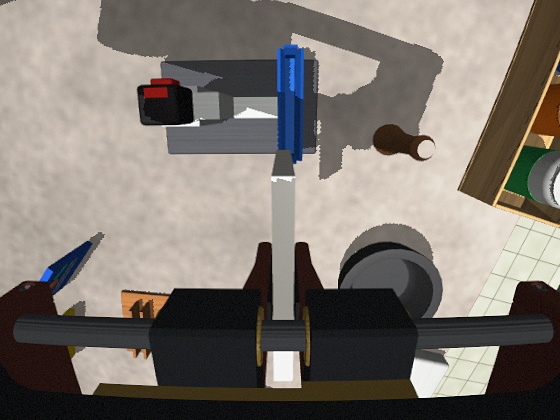

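The board is held square and centred, to about 0.5 mm along its width. Its lower corner shows at (284,158) and the slot is at (290,105). The slot estimate is (0.577,0.171) with yaw 16.4°. Now I insert it guarded.

```bash
python3 - <<'E'
from h import *
d=np.pi/180; o=down(16.4*d); s=[.5773,.171]
move_ptp(s+[.30],o); servo_line(s+[.17],o,.15); sleep(.1); print(current_position(),current_force())
hit=servo_line(s+[.1185],o,.05,contact_N=6); print(hit,current_position(),current_force(),current_torque(),current_clock())
c=capture("side"); cv2.imwrite("pics/ins.png",cv2.resize(c["image"][110:250,170:350],(720,560),interpolation=cv2.INTER_CUBIC))
E
```

```text
[0.57825648 0.17103665 0.17122644] [-0.52650053 -0.42904737 -1.23613475]
True [0.57724397 0.17102143 0.12099731] [-1.27777065 -0.42735021  6.15261477] [-0.06967695  0.09934704 -0.03827257] 10.625
```

View pics/ins.png

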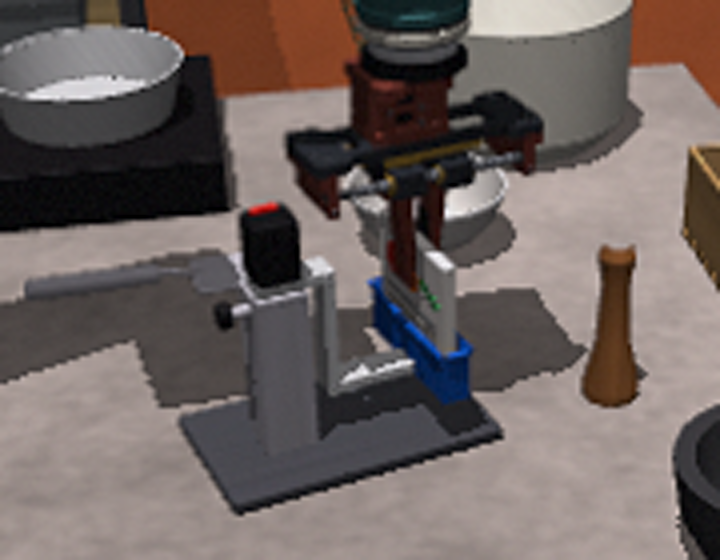

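The board stands in the blue slot (about (420,320) in the crop). Contact came at z=0.121, where the floor should be. I release it, back off, and check both board and handle from the wrist.

```bash
python3 - <<'E'
from h import *
d=np.pi/180
move_gripper(.035); sleep(.2)
servo_line([.5773,.171,.27],down(16.4*d),.15); 
move_ptp([.51,.08,.33],down(106.4*d)); move_gripper(.066); sleep(.2)
for n in ("wrist","top","side"):
    c=capture(n)
    if n=="wrist": cv2.imwrite("pics/w3.png",c["image"]); print((-c["R"].T@c["t"]).round(3))
    P=pts(c); I=c["image"].astype(int); ok=c["range_z"]>0
    box=lambda x0,x1,y0,y1,z0,z1:ok&(P[...,0]>x0)&(P[...,0]<x1)&(P[...,1]>y0)&(P[...,1]<y1)&(P[...,2]>z0)&(P[...,2]<z1)
    for nm,m in {"boardtop":box(.53,.63,.09,.25,.145,.17),"blue":box(.45,.7,.05,.3,.05,.14)&(I[...,0]>I[...,2]+40),"handletop":box(.42,.52,.08,.22,.19,.215)}.items():
        X=P[m]; print(n,nm,len(X),X.mean(0).round(4) if len(X) else "",cv2.minAreaRect((X[:,:2]*1000).astype(np.float32)) if len(X)>4 else "")
print(current_position(),current_clock())
E
```

```text
[0.432 0.057 0.493]
wrist boardtop 723 [0.5768 0.1618 0.1539] ((575.7355346679688, 170.7393341064453), (11.347898483276367, 110.43692016601562), 17.047687530517578)
wrist blue 1016 [0.569  0.1651 0.0763] ((573.4419555664062, 170.3675537109375), (27.721179962158203, 135.11407470703125), 18.844202041625977)
wrist handletop 1331 [0.4652 0.1369 0.2002] ((465.5238037109375, 138.4569549560547), (35.00967025756836, 34.643001556396484), 16.45920181274414)
top boardtop 0  
top blue 0  
top handletop 155 [0.4675 0.1374 0.1992] ((467.7830505371094, 137.5857391357422), (35.574851989746094, 35.02301788330078), 19.504337310791016)
side boardtop 119 [0.5749 0.1644 0.153 ] ((575.0313720703125, 168.68844604492188), (11.906793594360352, 112.31002807617188), 16.363243103027344)
side blue 261 [0.576  0.1455 0.0729] ((575.4127197265625, 169.9715576171875), (29.541826248168945, 136.37168884277344), 16.442676544189453)
side handletop 119 [0.4646 0.1323 0.198 ] ((465.2132263183594, 138.25465393066406), (36.13196563720703, 37.268985748291016), 17.85017967224121)
[0.50998757 0.07997349 0.32999831] 15.15
```

View pics/w3.png

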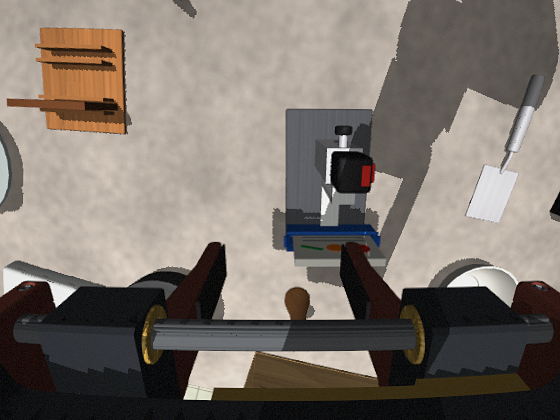

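The board is seated: its top is at 0.154 m, it is 115 mm from the handle, and its turn is within a degree. The handle is at (350,172) with red on the +y side. Now I grip the handle, guarded.

```bash
python3 - <<'E'
from h import *
d=np.pi/180; o=down(106.4*d); y=np.array([-np.sin(16.4*d),np.cos(16.4*d)])
h=list(np.array([.4663,.1383])+.0008*y)
move_ptp(h+[.27],o); print(servo_line(h+[.156],o,.1,contact_N=6),current_position(),current_force())
move_gripper(0); sleep(.2)
print("gap",current_finger_gap(),current_grip_force(),current_position(),current_force(),current_clock())
E
```

```text
False [0.46663649 0.1391361  0.1565559 ] [ 0.59454646  0.27526481 -0.57813635]
gap 0.03405733032062385 30.000882893800735 [0.4662959  0.13893483 0.15626745] [-0.51597788 -2.36194932  6.27834522] 17.7083
```

The gap is 34 mm where 35 was expected, so the button looks in. I test with a short guarded lift.

```bash
python3 - <<'E'
from h import *
p=current_position(); x,y=p[:2]
for z,r in ((.168,.03),(.20,.08),(.258,.1)):
    hit=servo_line([.4663,.139,z],None,r,contact_N=22); print(hit,current_position(),current_force(),current_finger_gap(),current_clock())
    if hit: break
c=capture("side"); P=pts(c); ok=c["range_z"]>0
m=ok&(abs(P[...,0]-.465)<.05)&(abs(P[...,1]-.137)<.05)
I=c["image"].astype(int); b=ok&(I[...,0]>I[...,2]+50)&(abs(P[...,0]-.577)<.05)&(abs(P[...,1]-.17)<.09)&(P[...,2]>.03)
print("blue z",np.percentile(P[b][:,2],[2,98]))
cv2.imwrite("pics/lift.png",cv2.resize(c["image"][80:250,160:340],(635,600),interpolation=cv2.INTER_CUBIC))
E
```

```text
False [0.46628467 0.13893293 0.16805273] [ 2.17164428 -2.14565737 -5.38044823] 0.03404574486083646 18.2583
False [0.46626386 0.13893366 0.20001603] [ 2.32195749 -1.83299821 -4.17212363] 0.03393264961789728 18.8083
False [0.46624405 0.13893554 0.25755773] [ 2.51421518 -2.59589801 -5.098329  ] 0.03389761971020113 19.5417
blue z [0.15112326 0.19349511]
```

View pics/lift.png

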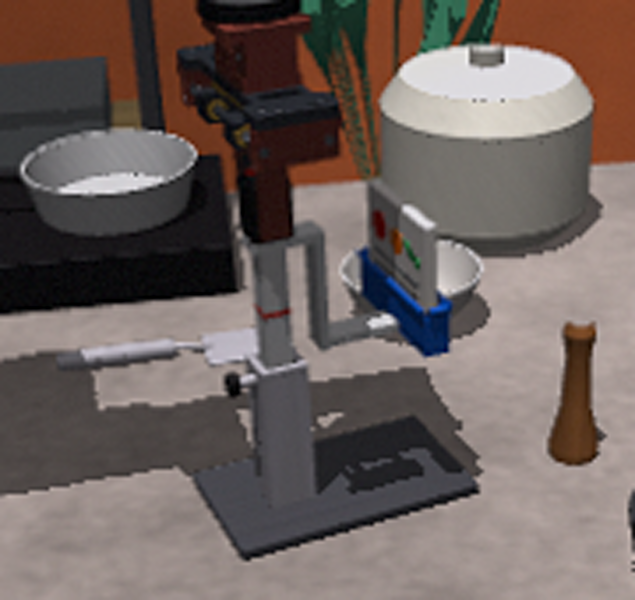

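The mast has risen past the first stop with the board still in the slot, at about (400,260). Now I go gently up to the hard stop.

```bash
python3 - <<'E'
from h import *
hit=servo_line([.4663,.139,.269],None,.02,contact_N=10); sleep(.5)
print(hit,current_position(),current_force(),current_finger_gap(),current_grip_force())
c=capture("side"); P=pts(c); ok=c["range_z"]>0; I=c["image"].astype(int)
b=ok&(I[...,0]>I[...,2]+50)&(abs(P[...,0]-.577)<.05)&(abs(P[...,1]-.17)<.09)&(P[...,2]>.03)
t=ok&(abs(P[...,0]-.577)<.05)&(abs(P[...,1]-.17)<.09)&(P[...,2]>.25)&(P[...,2]<.28)
print("blue z",np.percentile(P[b][:,2],[2,98]),"boardtop",np.percentile(P[t][:,2],95),cv2.minAreaRect((P[t][:,:2]*1000).astype(np.float32)))
print(abs(current_qvel()).max(),current_clock())
E
```

```text
True [0.46616198 0.13885269 0.26495345] [ 3.54770931  4.225065   -4.14222749] 0.03402951599944028 29.998109936714172
blue z [0.15807359 0.20083609] boardtop 0.26540950074458514 ((575.8440551757812, 168.25318908691406), (13.29265022277832, 109.68328857421875), 16.153127670288086)
0.0011756962237254875 20.6083
```

The stop is reached: the board top is at 0.265 m, which is 0.155 + 0.110, and nothing is moving. Handing in.

```bash
python3 -c "
from h import *
print(close_job())"
```

```text
the job is handed in; nothing more can be done
None
```

I handed the job in at about 21 s of the 56 s: the white board is seated in the slot and the stand is up at its second stop, with the gripper still squeezing the button and holding the handle; `close_job()` gave no verdict.

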